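Scan the label of the orange-rimmed roller

TASK

Pick up the yellow-headed barcode scanner from its green mat and scan the label on top of the roller with the orange rim: hold the scanner level with the window under its head about 5 cm above the middle of the label, the head's wide side along the label's long side (either way round), and keep it steady for a good second. Then lay the scanner gently back in the middle of its mat, window down as it was, and let go, without shifting the roller.

Things in the scene. Friction and masses are not known exactly. Their poses are not given: they have to be found in the camera images.
- scanner: Barcode scanner, about 0.22 kg, flat on the mat. Black handle 32 mm wide, 38 high (x -100 to 50 mm), yellow head 64 mm wide, 44 high (x 47 to 103). Origin: on the flat underside, on the centre line, under the middle part of the handle, within 10 mm of the centre of mass: grip here. x along the handle to the head, y across (the head's wide side), z up. It looks along -z.
- scanner_window (a point): Middle of the scanner's window, on the underside of its yellow head: 75 mm ahead (+x) of the scanner's origin, at the level of the underside. Same axes as the scanner.
- label_orange (a point): Middle of the white barcode label, 62 mm long (y) by 36 wide (x), z up, on the flat top of the orange-rimmed brown upright roller: 110 mm across, 120 high, 2.2 kg, loose on the bench. Beside it stand a blue-rimmed (110 mm high) and a white-rimmed one (130 mm); which stands where varies. All stand right (-y) of the mat; nothing within 100 mm is taller than 130 mm.
- mat: Green flat mat fixed on the bench, 220 mm (x) by 120 mm (y), 4 mm thick, on which the scanner lies. Origin: centre of its underside, at bench level; x along its length, z up.
Things that resemble listed ones, but are neither listed nor needed, are in the scene too. Leave any red or turquoise look-alike of the scanner alone.

How it is judged:
By the outcome, as a careful person would: the job done as asked, in the order asked, and still so for the second after the job is handed in, with the robot touching nothing.
It also fails if it takes over 61 s, if anything falls off the work surface, if the arm or the gripper's body presses on something with over 40 N, if the wrist force passes 120 N, or if a joint passes its speed limit or range.

ROBOT

A 6-joint arm with a two-finger parallel gripper is mounted at the origin on the work surface. World frame = base frame: x ahead of the robot, y to its left, z up, the work surface at z = 0. Lengths are in m, angles in rad, forces in N, time in s.
With the tool pointing down it reaches from about 0.25 to 0.775 m from the base axis. Payload 4 kg.
Tool frame: the origin (TCP) lies on the centre line of the jaws, within the pads' length; the fingertips stand 17 mm ahead of it and the grasp point (between the pads) lies 2 mm behind it; z points along the fingers, y is the line along which they close (so a half turn about z gives the same grasp; the last joint's range is limited). The gripper opens to 94 mm and grips with 3 to 60 N. Pads are 16 mm wide; open, the fingers measure 119 mm over their backs; the gripper's body (75 mm by 177 mm) begins 78 mm behind the grasp point.
Start: joints at [1.21, 0.087, 1.371, -0, 1.684, -0.103], TCP at [0.14, 0.532, 0.2] pointing down, gripper open.
Joint ranges: [-3.1, 3.1], [-0.76, 2.03], [0.27, 2.55], [-1.08, 4.22], [0.17, 2.65], [-2.57, 2.57]. Speed limits (rad/s): [2.79, 2.79, 3.14, 3.14, 3.14, 3.14].

INTERFACE

Orientations are given as [roll, pitch, yaw] about the fixed x, y, z axes, in that order (R = Rz(yaw) Ry(pitch) Rx(roll)).
In Python, from bench import robot gives the robot as it stands.
- The arm moves only by the tool servo_tool, never from a script. Its argument "plan" is a list of rows, each a list of 7 numbers: the shift along the tool's x, y, z normalised to -1 to 1, where 1 is 0.1 m, then the turn, a rotation vector about the tool's x, y, z normalised to -1 to 1, where 1 is pi/2 rad, then the finger opening in mm, from 0 to 94. In form: [[x, y, z, ax, ay, az, gripper], ...]. A call has 1 to 12 rows; each row is the pose to reach, as a shift and turn from the pose commanded when the call began, along the tool's axes at that moment; what a row does not reach only later rows make up. A row lasts 1/12 s, in which the tool goes at most 41.7 mm and 7.16 degrees, less where a joint would pass 70% of its speed; a pose out of reach is approached as far as the arm can. A call with a number of a shift or a turn outside -1 to 1 is refused whole. A call with a gripper value outside its range is refused whole. The fingers move at their own pace and stop on an object; the grip force is fixed at half the most. Time passes only in rows, so rows that repeat a pose let the fingers close. It gives the time, the measured TCP pose, the force, the opening and the grip force at its end, in the units of the state.
- robot.get_obs(): the state, without advancing time (a new reading comes with each control period).
- robot.snapshot(name): name is "side" or "top" or "wrist"; returns the picture (480x640x3 uint8, red, green, blue); there is no depth.
- robot.camera_params(name): a dict with "camera_matrix" (3x3 intrinsics, pixels), "rvec" (rotation vector, rad) and "tvec" (3), from world to camera coordinates, as OpenCV has them; the wrist camera has in their place "tool_from_camera" (4x4, takes a point from camera to tool coordinates, whose origin is the TCP and whose axes are the flange's). Camera axes: x right, y down, z forward; pixel columns grow to the right and rows downward; lengths in m; the calibration is good to about 2 mm. A picture is of the moment at which its call begins: read the wrist's pose just before it. camera_params takes no time and is no camera call.
- robot.close_job(): hands the job in; it is judged then, once.
Trained networks look in the newest picture that a camera, given by its name, has taken for a name from the list of things; names that differ only in an ending like _2 or _b are one class to them, and where a whole thing is asked for, a point or a joint stands for the part that bears it (a point fixed in the world has none). Each returns a list of dicts, best first, with "conf" (0 to 1); they miss things now and then, are a little off and sometimes report something else, mostly with a low value. They report only what shows in the picture. A call takes as long as a camera call. They do not tell look-alikes from the thing itself.
- robot.find_in(thing, camera): "extent" ([centre column, centre row, width, height] in pixels, round what is visible of it).
The state is a dict: "time": time; "joint_positions": joint angles; "qvel": joint speeds; "joint_torque": joint torques, N m; "tool_pos": TCP position; "ee_rot": TCP orientation; "wrist_force": force on the tool from outside, world axes, zero at the start; "wrist_torque": the same for the moment, N m; "width": finger opening in m; "finger_force": force on a finger pad.
Only numpy, scipy, OpenCV 4.12 (cv2) and the standard library are available. Lean on these libraries where they do the work, as an engineer would, in place of code of your own. Each camera call takes 0.05 s, during which the arm holds its last target. There are 200 camera calls.

## Working session

There is one attempt and no reset: what is moved stays moved. The work goes in short steps, Python scripts to look and compute and a tool call to move; the robot and the scene stay as the last step left them, time stands still between calls to the robot, and variables do not carry over. Pictures are saved under pics/ and viewed, at most 10 in all, crops included, and the job is handed in when it is done.

Besides the shell and the picture viewer there is one more tool, called as name(argument=value, ...), one argument or row to a line, values as JSON. servo_tool: Moves the arm, as the interface text tells. Scaled input: -1 to 1 covers 0.1 m each way for a shift and pi/2 rad each way for a turn. Its arguments: {"type":"object","properties":{"plan":{"type":"array","items":{"type":"array","items":{"type":"number"}}}},"required":["plan"]}

```bash
mkdir -p pics; cat > h.py <<'E'
import numpy as np,cv2
from bench import robot
from scipy.spatial.transform import Rotation as R
def snap(n,f):
    im=robot.snapshot(n); cv2.imwrite('pics/'+f,im[:,:,::-1]); return im
def ray(cam,uv,obs=None):
    p=robot.camera_params(cam);K=np.array(p['camera_matrix'])
    d=np.linalg.inv(K)@[uv[0],uv[1],1]
    if cam=='wrist':
        T=np.array(p['tool_from_camera']);Rt=R.from_euler('xyz',obs['ee_rot']).as_matrix()
        return Rt@T[:3,3]+obs['tool_pos'],Rt@T[:3,:3]@d
    Rc=cv2.Rodrigues(np.array(p['rvec'],float))[0]
    return -Rc.T@np.array(p['tvec']).ravel(),Rc.T@d
def at(cam,uv,z,obs=None):
    o,d=ray(cam,uv,obs);return o+d*(z-o[2])/d[2]
E
python3 - <<'E'
from h import *
o=robot.get_obs();print(o)
for c in('top','side','wrist'):
    snap(c,c+'0.png')
    for t in('scanner','label_orange','mat'):
        for r in robot.find_in(t,c)[:4]:print(c,t,np.round(r['extent']),round(r['conf'],2))
E
```

```text
{'time': 0.0, 'joint_positions': array([ 1.20987315e+00,  8.79315162e-02,  1.37224610e+00, -5.40502751e-06,
        1.68358928e+00, -1.03092806e-01]), 'qvel': array([-0.00171185,  0.0009223 ,  0.00035323,  0.00160797,  0.00085364,
       -0.00180571]), 'joint_torque': array([ 3.31996789e-04, -3.40174341e+01, -3.02431440e+01,  7.18756858e-02,
        3.27566173e-02, -1.35870214e-04]), 'tool_pos': array([0.14004436, 0.53129233, 0.19832117]), 'ee_rot': array([-3.13942941e+00, -2.18407605e-04,  2.88376144e+00]), 'wrist_force': array([-0.39050614, -0.06592637,  1.21850193]), 'wrist_torque': array([0.01773569, 0.0209726 , 0.0125858 ]), 'finger_force': 0.0, 'width': 0.09396408758496763}
top scanner [309. 259.  55.  89.] 0.98
top scanner [168. 336. 101.  57.] 0.84
top scanner [185. 204.  53.  91.] 0.71
top scanner [420. 286.  41.  98.] 0.67
top mat [196. 207.  81. 106.] 0.94
top mat [377. 127.  58.  65.] 0.66
side scanner [271. 208.  44.  44.] 0.93
side scanner [174. 234.  26.  42.] 0.83
side scanner [304. 267.  82.  37.] 0.62
side scanner [352. 338.  92.  62.] 0.55
side label_orange [417. 238.  48.  57.] 0.84
wrist scanner [162. 314. 203.  84.] 0.85
wrist scanner [176. 455.  14.   5.] 0.44
wrist mat [189. 443.  70.  32.] 0.97
```

View pics/top0.png

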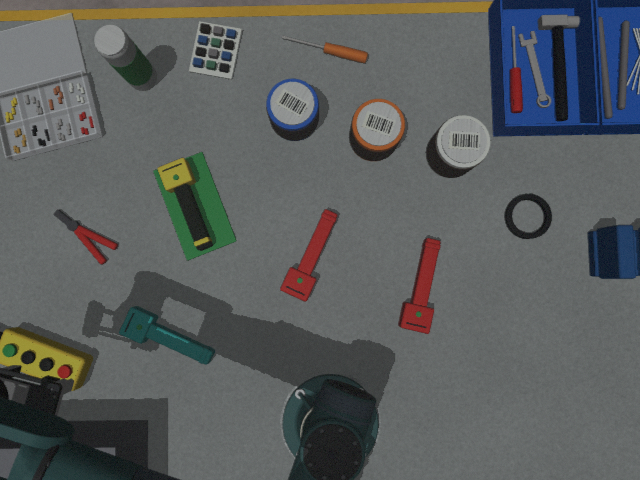

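View pics/wrist0.png

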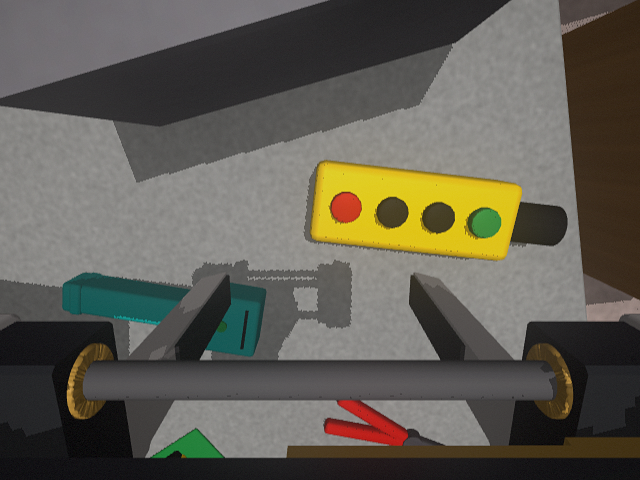

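The top view shows the yellow-headed scanner on the green mat, head at (175,173) and tail at (205,243). The orange-rimmed roller is at (378,125) with its label at (380,124), between the blue and white ones.

```bash
python3 - <<'E'
from h import *
im=cv2.imread('pics/top0.png');hsv=cv2.cvtColor(im,cv2.COLOR_BGR2HSV)
def seg(lo,hi,box,dil=0):
    m=cv2.inRange(hsv,lo,hi);k=np.zeros_like(m);x0,y0,x1,y1=box;k[y0:y1,x0:x1]=m[y0:y1,x0:x1]
    return k
def hull(m): return cv2.convexHull(cv2.findNonZero(m))[:,0].astype(float)
def rect(m,z,keep=False):
    h=hull(m);P=np.array([at('top',p,z)[:2] for p in h]).astype(np.float32)
    (c,s,a)=cv2.minAreaRect(P);b=cv2.boxPoints((c,s,a));e=[b[1]-b[0],b[2]-b[1]]
    l=max(e,key=np.linalg.norm)
    return np.round(c,4),np.round(s,4),'long yaw',round(np.degrees(np.arctan2(l[1],l[0]))%180,1)
box=(145,145,245,270)
print('mat',rect(seg((40,80,40),(80,255,255),box),.004))
y=seg((20,100,80),(32,255,255),box)
n,l,st,c=cv2.connectedComponentsWithStats(y);print(st[1:],c[1:])
i=1+np.argmax(st[1:,4]);print('head',rect((l==i).astype('uint8'),.048))
b=seg((0,0,0),(180,255,70),box);n,l,st,c=cv2.connectedComponentsWithStats(b)
i=1+np.argmax(st[1:,4]);print('handle',st[i],rect((l==i).astype('uint8'),.042))
w=seg((0,0,150),(180,40,255),(355,100,403,150));n,l,st,c=cv2.connectedComponentsWithStats(w);print(st[1:])
print('label',rect(w,.12))
og=seg((5,120,100),(18,255,255),(340,90,415,160));h=hull(og)
P=np.array([at('top',p,.12)[:2] for p in h]).astype(np.float32);print('rim',cv2.minEnclosingCircle(P))
print(robot.camera_params('wrist')['tool_from_camera'],np.array(robot.camera_params('wrist')['camera_matrix']))
E
```

```text
mat (array([0.4816, 0.2981]), array([0.2189, 0.1197]), 'long yaw', np.float32(20.9))
[[157 158  36  33 678]
 [194 237  16   9  74]] [[174.53539823 173.7020649 ]
 [201.14864865 241.04054054]]
head (array([0.5461, 0.3317]), array([0.0561, 0.0633]), 'long yaw', np.float32(111.2))
handle [ 173  158   43   93 1495] (array([0.478 , 0.2959]), array([0.2039, 0.0623]), 'long yaw', np.float32(14.4))
[[370 105   2   2   2]
 [375 107   1   1   1]
 [388 107   1   1   1]
 [360 109  37  28 224]
 [384 108   1   1   1]
 [392 109   1   1   1]
 [382 110   1   2   2]
 [387 110   2   3   3]
 [390 114   2   2   3]
 [375 119   1   1   1]
 [358 121   1   1   1]
 [373 125   1   1   1]
 [379 124   1   1   1]
 [387 124   1   1   1]
 [391 127   3   4   8]
 [399 127   1   1   1]
 [366 130   1   1   1]
 [385 130   1   1   1]
 [387 131   1   1   1]
 [398 131   1   1   1]
 [364 132   1   1   1]
 [397 133   1   1   1]
 [364 135   2   4   4]
 [374 134   2   3   3]
 [376 137   2   1   2]
 [381 137   2   3   4]
 [386 136   1   1   1]
 [383 138   6   6  12]
 [380 141   1   1   1]
 [375 142   2   2   2]
 [380 143   1   1   1]]
label (array([ 0.6286, -0.11  ]), array([0.0785, 0.0843]), 'long yaw', np.float32(140.8))
rim ((0.6297908425331116, -0.10708019882440567), 0.054228611290454865)
[[-2.64127934e-04 -9.68408403e-01 -2.49369397e-01  7.16812123e-02]
 [ 9.99997122e-01  3.38881320e-04 -2.37520201e-03  8.67763692e-04]
 [ 2.38467221e-03 -2.49369307e-01  9.68405526e-01 -1.85970438e-01]
 [ 0.00000000e+00  0.00000000e+00  0.00000000e+00  1.00000000e+00]] [[365.72894762   0.         319.49413689]
 [  0.         365.72894762 241.05925476]
 [  0.           0.           1.        ]]
```

```bash
python3 - <<'E'
from h import *
h=at('top',(174.54,173.7),.048)
for z in(.042,.038):
    t=at('top',(201.15,241.04),z);d=h-t;print(t,np.hypot(*d[:2]),np.degrees(np.arctan2(d[1],d[0])))
im=cv2.imread('pics/top0.png')
cv2.imwrite('pics/crop.png',np.hstack([cv2.resize(im[90:165,340:415],(400,400),interpolation=cv2.INTER_CUBIC),cv2.resize(im[145:265,140:260],(400,400),interpolation=cv2.INTER_CUBIC)]))
E
```

```text
[0.39824597 0.27459407 0.042     ] 0.15862813319798555 21.153964136398987
[0.39850597 0.27543558 0.038     ] 0.1580834877472264 20.90352718709818
```

View pics/crop.png

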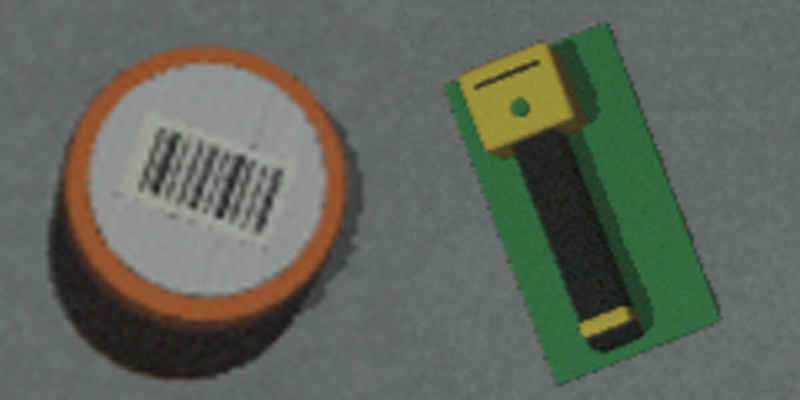

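The crop shows the label long side tilted about 17° in the image, centred near (379.3,123.7). The scanner head faces away from the base and lies slightly left of the mat's centre line.

```bash
cat >> h.py <<'E'
def go(x,y,z,yawdeg,start=None):
    o=robot.get_obs();p=o['tool_pos'];Rt=R.from_euler('xyz',o['ee_rot'])
    if start is not None: p=np.array(start[:3]);Rt=R.from_euler('xyz',[np.pi,0,np.radians(start[3])])
    Rg=R.from_euler('xyz',[np.pi,0,np.radians(yawdeg)])
    d=Rt.inv().apply(np.array([x,y,z])-p)/.1
    r=(Rt.inv()*Rg).as_rotvec()/(np.pi/2)
    print('t',o['time'],'pos',p.round(4),'rpy',np.degrees(Rt.as_euler('xyz')).round(2),'shift',d.round(3),'turn',r.round(4))
E
python3 - <<'E'
from h import *
im=cv2.imread('pics/top0.png',0).astype(float)
ys,xs=np.mgrid[90:165,340:415];g=im[90:165,340:415]
m=(np.hypot(xs-379.3,ys-123.7)<17)&(g<110)
P=np.array([at('top',p,.12)[:2] for p in zip(xs[m],ys[m])]);c=P.mean(0);print(m.sum(),c,cv2.minAreaRect(P.astype('float32')))
w,v=np.linalg.eigh(np.cov((P-c).T));print(w**.5,np.degrees(np.arctan2(v[1],v[0])),at('top',(379.3,123.7),.12))
print([np.degrees(np.arctan2(*(at('top',b,.12)-at('top',a,.12))[[1,0]])) for a,b in [((340+155/5.333,90+118/5.333),(340+295/5.333,90+160/5.333)),((340+122/5.333,90+198/5.333),(340+265/5.333,90+242/5.333))]])
go(.476,.305,.2,201,(.14,.532,.2,165.2))
E
```

```text
159 [ 0.63063256 -0.10877648] ((0.6306572556495667, -0.10900136828422546), (0.05031672120094299, 0.025893276557326317), 70.19070434570312)
[0.00738203 0.01547124] [159.44914921  69.44914921] [ 0.63019871 -0.10963677  0.12      ]
[np.float64(-108.0444132148084), np.float64(-108.39966118888155)]
t 0.6 pos [0.14  0.532 0.2  ] rpy [180.    0.  165.2] shift [-3.828 -1.336 -0.   ] turn [-0.      0.     -0.3978]
```

servo_tool(
  plan=[
    [-1,-0.35,0,0,0,-0.4,94],
    [-1,-0.35,0,0,0,-0.4,94],
    [-1,-0.35,0,0,0,-0.4,94],
    [-1,-0.35,0,0,0,-0.4,94],
    [-1,-0.35,0,0,0,-0.4,94],
    [-1,-0.35,0,0,0,-0.4,94],
  ],
)

```text
time: 1.1
tool_pos: [0.2287, 0.472, 0.1996]
ee_rot: [3.141, 0.0, -2.768]
wrist_force: [0.0, 0.9, 0.0]
width: 0.0939
finger_force: 0.0
```

```bash
python3 -c "
from h import *
go(.476,.305,.2,201)"
```

```text
t 1.1 pos [0.2287 0.472  0.1996] rpy [ 1.7999e+02  1.0000e-02 -1.5860e+02] shift [-1.693 -2.457 -0.004] turn [0.0002 0.0002 0.0044]
```

servo_tool(
  plan=[
    [-0.6,-0.82,0,0,0,0,94],
    [-0.6,-0.82,0,0,0,0,94],
    [-0.6,-0.82,0,0,0,0,94],
  ],
)

```text
time: 1.35
tool_pos: [0.3164, 0.4158, 0.1995]
ee_rot: [-3.14, 0.001, -2.773]
wrist_force: [-0.6, -0.7, -0.2]
width: 0.0941
finger_force: 0.0
```

servo_tool(
  plan=[
    [-0.6,-0.82,0,0,0,0,94],
    [-0.6,-0.82,0,0,0,0,94],
    [-0.6,-0.82,0,0,0,0,94],
  ],
)

```text
time: 1.6
tool_pos: [0.4026, 0.3604, 0.1994]
ee_rot: [-3.14, 0.001, -2.775]
wrist_force: [-1.1, 0.5, 0.4]
width: 0.0942
finger_force: 0.0
```

servo_tool(
  plan=[
    [-0.5,-0.82,0,0,0,0,94],
    [-0.5,-0.82,0,0,0,0,94],
    [-0.5,-0.82,0,0,0,0,94],
    [-0.5,-0.82,0,0,0,0,94],
    [-0.5,-0.82,0,0,0,0,94],
  ],
)

```text
time: 2.02
tool_pos: [0.4753, 0.3048, 0.1993]
ee_rot: [3.141, -0.001, -2.772]
wrist_force: [-0.3, -0.9, -0.3]
width: 0.0937
finger_force: 0.0
```

```bash
python3 -c "
from h import *
go(.476,.305,.1,201)
snap('wrist','w1.png')"
```

```text
t 2.0167 pos [0.4753 0.3048 0.1993] rpy [ 1.7994e+02 -5.0000e-02 -1.5884e+02] shift [-0.008 -0.002  0.993] turn [ 0.0007 -0.0006  0.0018]
```

View pics/w1.png

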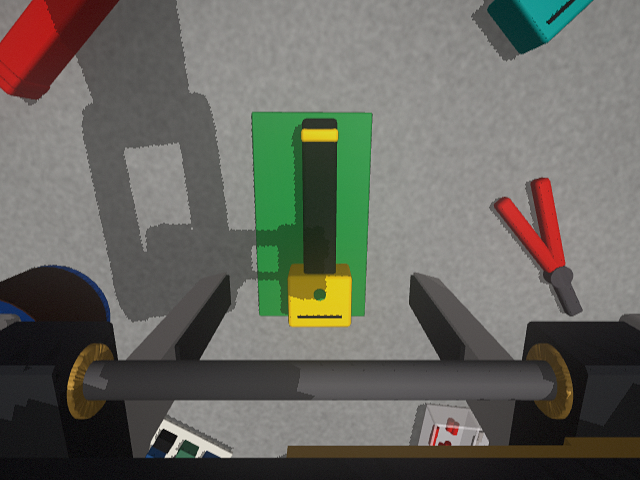

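The wrist view shows the scanner vertical at column ~320, with the head at (320,296), the tail at (320,125) and the mat round (312,214). It is aligned with the jaws.

```bash
python3 - <<'E'
from h import *
o=robot.get_obs()
im=cv2.imread('pics/w1.png');hsv=cv2.cvtColor(im,cv2.COLOR_BGR2HSV)
y=cv2.inRange(hsv,(20,120,60),(32,255,255));y[:, :240]=0;y[:,400:]=0;y[345:]=0
n,l,st,c=cv2.connectedComponentsWithStats(y);print([s for s in st[1:] if s[4]>50])
g=cv2.inRange(hsv,(45,100,40),(75,255,255));g[:100]=0;g[345:]=0;g[:,:235]=0;g[:,400:]=0
P=np.array([at('wrist',p,.004,o)[:2] for p in cv2.convexHull(cv2.findNonZero(g))[:,0]],'float32');print('mat',cv2.minAreaRect(P))
a=at('wrist',(289,327),.048,o);b=at('wrist',(351,327),.048,o)
for n_,p,z in[('front L',(289,326.5),.048),('front R',(351,326.5),.048),('tail',(320,119),.042),('dot',(320,295),.048)]:
    q=at('wrist',p,z,o);print(n_,q.round(4))
f=(at('wrist',(289,326.5),.048,o)+at('wrist',(351,326.5),.048,o))/2;t=at('wrist',(320,119),.042,o);d=(f-t)[:2];L=np.hypot(*d);print(L,np.degrees(np.arctan2(d[1],d[0])),'origin',f[:2]-d/L*.103, t[:2]+d/L*.1)
E
```

```text
[array([301, 128,  37,  14, 488], dtype=int32), array([ 287,  264,   65,   63, 3427], dtype=int32)]
mat ((0.4815172255039215, 0.2987658381462097), (0.21858276426792145, 0.11935659497976303), 20.914087295532227)
front L [0.5832 0.3144 0.048 ]
front R [0.5604 0.3729 0.048 ]
tail [0.3851 0.271  0.042 ]
dot [0.5399 0.3312 0.048 ]
0.2002910983132653 21.257382346546088 origin [0.4757885  0.30628033] [0.4783131  0.30726246]
```

servo_tool(
  plan=[
    [-0.02,0.0,0.4,0,0,0,94],
    [-0.02,0.0,0.7,0,0,0,94],
    [-0.02,0.0,0.93,0,0,0,94],
    [-0.02,0.0,0.93,0,0,0,94],
  ],
)

```text
time: 2.4
tool_pos: [0.4722, 0.3054, 0.1005]
ee_rot: [-3.141, -0.011, -2.768]
wrist_force: [-0.3, -0.5, -0.3]
width: 0.0941
finger_force: 0.0
```

servo_tool(
  plan=[
    [0,0,0.3,0,0,0,94],
    [0,0,0.6,0,0,0,94],
    [0,0,0.8,0,0,0,94],
    [0,0,0.8,0,0,0,94],
    [0,0,0.8,0,0,0,94],
  ],
)

```text
time: 2.82
tool_pos: [0.4766, 0.3065, 0.0272]
ee_rot: [3.141, -0.001, -2.769]
wrist_force: [1.7, 1.6, -0.3]
width: 0.0941
finger_force: 0.0
```

servo_tool(
  plan=[
    [0,0,0,0,0,0,20],
    [0,0,0,0,0,0,20],
    [0,0,0,0,0,0,20],
    [0,0,0,0,0,0,20],
    [0,0,0,0,0,0,20],
    [0,0,0,0,0,0,20],
    [0,0,0,0,0,0,20],
    [0,0,0,0,0,0,20],
    [0,0,0,0,0,0,20],
    [0,0,0,0,0,0,20],
    [0,0,0,0,0,0,20],
    [0,0,0,0,0,0,20],
  ],
)

```text
time: 3.82
tool_pos: [0.4774, 0.3055, 0.0264]
ee_rot: [3.142, -0.0, -2.771]
wrist_force: [0.5, 0.3, -0.8]
width: 0.0314
finger_force: 30.0
```

servo_tool(
  plan=[
    [0,0,-0.05,0,0,0,20],
    [0,0,-0.2,0,0,0,20],
    [0,0,-0.4,0,0,0,20],
    [0,0,-0.6,0,0,0,20],
    [0,0,-0.8,0,0,0,20],
    [0,0,-1,0,0,0,20],
  ],
)

```text
time: 4.32
tool_pos: [0.477, 0.3053, 0.1272]
ee_rot: [-3.142, -0.001, -2.771]
wrist_force: [0.0, 0.2, -1.8]
width: 0.0315
finger_force: 30.0
```

servo_tool(
  plan=[
    [0,0,-0.2,0,0,0,20],
    [0,0,-0.4,0,0,0,20],
    [0,0,-0.6,0,0,0,20],
    [0,0,-0.8,0,0,0,20],
    [0,0,-1,0,0,0,20],
    [0,0,-1,0,0,0,20],
    [0,0,-1,0,0,0,20],
  ],
)

```text
time: 4.9
tool_pos: [0.4778, 0.3057, 0.2275]
ee_rot: [3.141, 0.002, -2.771]
wrist_force: [-0.6, -0.5, -2.3]
width: 0.0318
finger_force: 30.0
```

```bash
python3 - <<'E'
from h import *
o=robot.get_obs();print(o['width'],o['finger_force'],o['wrist_force'],o['wrist_torque'])
im=snap('wrist','w2.png');hsv=cv2.cvtColor(im,cv2.COLOR_RGB2HSV)
y=cv2.inRange(hsv,(20,120,60),(32,255,255));y[:, :200]=0;y[:,440:]=0;y[360:]=0
n,l,st,c=cv2.connectedComponentsWithStats(y);print([s for s in st[1:] if s[4]>50])
a=np.radians(-19.0);L=np.array([.630,-.109]);O=L-.075*np.array([np.cos(a),np.sin(a)]);print(O)
go(O[0],O[1],.225,161)
E
```

```text
0.031781179243499394 29.999454617500305 [-0.64837504 -0.47190943 -2.33778715] [-0.01067794  0.00402248  0.00820823]
[array([ 282,  103,   76,   29, 2035], dtype=int32), array([280, 346,  10,  14, 131], dtype=int32), array([350, 346,  11,  14, 133], dtype=int32)]
[ 0.55908611 -0.08458239]
t 4.95 pos [0.4772 0.3053 0.2257] rpy [-1.8000e+02 -4.0000e-02 -1.5877e+02] shift [ 0.648 -3.931  0.008] turn [-2.00e-04 -5.00e-04  4.47e-01]
```

View pics/w2.png

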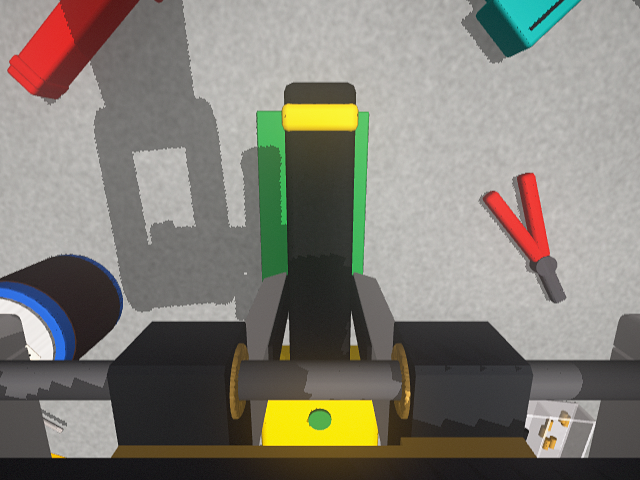

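The scanner is held straight at columns 285–355 with its tail at row 83, and the mat is below. The blue roller stands at left. Next: work out the offset in the grip, then the waypoint from which the label shows beside the gripper.

```bash
python3 - <<'E'
from h import *
p=robot.camera_params('wrist');T=np.array(p['tool_from_camera']);K=np.array(p['camera_matrix'])
for n,uv,z in(('tail',(320,83),-.0156),('tailband',(320,117),-.0165),('dot',(319.5,419),-.0216)):
    d=T[:3,:3]@np.linalg.inv(K)@[*uv,1];c=T[:3,3];print(n,(c+d*(z-c[2])/d[2]).round(4))
go(.70,.004,.225,161)
go(.70,.004,.225,161,(.53,.23,.225,161))
E
```

```text
tail [ 0.0983  0.0003 -0.0156]
tailband [ 0.0842  0.0003 -0.0165]
dot [-0.0681  0.0001 -0.0216]
t 4.95 pos [0.4772 0.3053 0.2257] rpy [-1.8000e+02 -4.0000e-02 -1.5877e+02] shift [-0.986 -3.616  0.006] turn [-2.00e-04 -5.00e-04  4.47e-01]
t 4.95 pos [0.53  0.23  0.225] rpy [180.   0. 161.] shift [-2.343 -1.583 -0.   ] turn [0. 0. 0.]
```

servo_tool(
  plan=[
    [-0.05,-0.1,0,0,0,0.05,20],
    [-0.15,-0.3,0,0,0,0.12,20],
    [-0.25,-0.5,0,0,0,0.19,20],
    [-0.35,-0.7,0,0,0,0.26,20],
    [-0.45,-0.9,0,0,0,0.33,20],
    [-0.5,-1,0,0,0,0.4,20],
    [-0.5,-1,0,0,0,0.445,20],
  ],
)

```text
time: 5.53
tool_pos: [0.5609, 0.2278, 0.2228]
ee_rot: [-3.138, -0.004, 2.805]
wrist_force: [0.3, -0.4, -2.1]
width: 0.0315
finger_force: 30.0
```

```bash
python3 - <<'E'
from h import *
go(.70,.004,.225,161)
E
```

```text
t 5.5333 pos [0.5609 0.2278 0.2228] rpy [-179.77   -0.2   160.71] shift [-2.052 -1.653 -0.023] turn [-0.0025 -0.0022 -0.0032]
```

servo_tool(
  plan=[
    [-0.3,-0.25,0,0,0,0,20],
    [-0.6,-0.5,0,0,0,0,20],
    [-0.8,-0.65,0,0,0,0,20],
    [-1,-0.8,0,0,0,0,20],
  ],
)

```text
time: 5.87
tool_pos: [0.6288, 0.1206, 0.2233]
ee_rot: [-3.139, -0.005, 2.812]
wrist_force: [0.4, 0.9, -1.9]
width: 0.0317
finger_force: 30.0
```

servo_tool(
  plan=[
    [-0.3,-0.25,0,0,0,0,20],
    [-0.6,-0.5,0,0,0,0,20],
    [-0.8,-0.65,0,0,0,0,20],
    [-1,-0.8,0,0,0,0,20],
    [-1,-0.8,0,0,0,0,20],
    [-1,-0.8,0,0,0,0,20],
  ],
)

```text
time: 6.37
tool_pos: [0.6974, 0.0131, 0.2227]
ee_rot: [-3.14, -0.006, 2.811]
wrist_force: [0.6, 0.5, -2.0]
width: 0.032
finger_force: 30.0
```

```bash
python3 - <<'E'
from h import *
o=robot.get_obs();print(o['tool_pos'].round(4),np.degrees(o['ee_rot']),o['time'],o['joint_positions'].round(2))
snap('wrist','w3.png')
import pickle;pickle.dump(o,open('o3.pkl','wb'))
E
```

```text
[0.6974 0.0131 0.2227] [-179.93675331   -0.33377309  161.04746335] 6.3667 [-0.06  0.43  0.9   0.    1.81 -1.3 ]
```

View pics/w3.png

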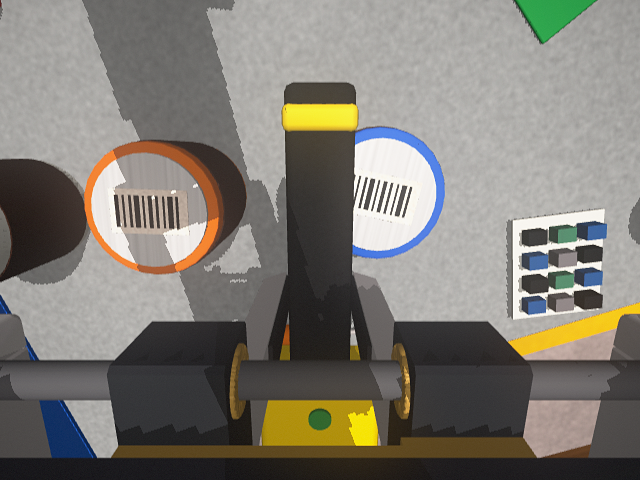

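The orange-rimmed roller is at left with its label round (149,212), almost parallel to the image columns. The blue roller is partly behind the handle.

```bash
python3 - <<'E'
from h import *
import pickle;o=pickle.load(open('o3.pkl','rb'))
im=cv2.imread('pics/w3.png');g=cv2.cvtColor(im,cv2.COLOR_BGR2GRAY)
m=(g<90).astype('uint8');k=np.zeros_like(m);k[180:245,104:192]=m[180:245,104:192]
n,l,st,c=cv2.connectedComponentsWithStats(k);k=np.isin(l,[i for i in range(1,n) if st[i,4]>15]).astype('uint8')
P=np.array([at('wrist',p,.12,o)[:2] for p in cv2.findNonZero(k)[:,0]],'float32')
print(st[1:],cv2.minAreaRect(P))
hsv=cv2.cvtColor(im,cv2.COLOR_BGR2HSV);q=cv2.inRange(hsv,(5,120,60),(18,255,255));q[:130]=0;q[280:]=0;q[:,230:]=0
P=np.array([at('wrist',p,.12,o)[:2] for p in cv2.findNonZero(q)[:,0]],'float32');print('rim',cv2.minEnclosingCircle(P))
cv2.imwrite('pics/c3.png',cv2.resize(im[130:280,75:235],(800,750),interpolation=cv2.INTER_CUBIC)[50:650])
E
```

```text
[[114 195   6  31 105]
 [122 195   4  32  53]
 [128 195   5  32  73]
 [134 196   7  31 150]
 [142 196   4  32  55]
 [148 196   6  32 113]
 [155 196   5  32  77]
 [162 197   4  31  54]
 [167 197   7  32 151]
 [175 197   4  32  74]] ((0.6314201354980469, -0.11038070172071457), (0.05022101104259491, 0.02548270858824253), 68.93065643310547)Traceback (most recent call last):
  File "<stdin>", line 9, in <module>
  File "h.py", line 15, in at
    o,d=ray(cam,uv,obs);return o+d*(z-o[2])/d[2]
        ~~~^^^^^^^^^^^^
  File "h.py", line 7, in ray
    p=robot.camera_params(cam);K=np.array(p['camera_matrix'])
ValueError: time passes only in moves, steps and waits
```

```bash
python3 - <<'E'
from h import *
go(.5607,-.0827,.2,159.3)
E
```

```text
t 6.4167 pos [0.6971 0.0144 0.2236] rpy [-179.97   -0.28  161.14] shift [ 0.976 -1.359  0.242] turn [-0.0004 -0.0031  0.0205]
```

servo_tool(
  plan=[
    [0.1,-0.15,0,0,-0.003,0.02,20],
    [0.25,-0.35,0,0,-0.003,0.02,20],
    [0.4,-0.56,0,0,-0.003,0.02,20],
    [0.55,-0.77,0,0,-0.003,0.02,20],
    [0.7,-0.98,0,0,-0.003,0.02,20],
  ],
)

```text
time: 6.83
tool_pos: [0.5981, -0.0544, 0.2258]
ee_rot: [3.141, 0.003, 2.784]
wrist_force: [-0.1, -0.5, -1.8]
width: 0.0315
finger_force: 30.0
```

servo_tool(
  plan=[
    [0.13,-0.2,0,0,0,0,20],
    [0.25,-0.35,0,0,0,0,20],
    [0.25,-0.35,0.1,0,0,0,20],
    [0.25,-0.35,0.2,0,0,0,20],
    [0.25,-0.35,0.3,0,0,0,20],
    [0.25,-0.35,0.3,0,0,0,20],
    [0.25,-0.35,0.3,0,0,0,20],
  ],
)

```text
time: 7.42
tool_pos: [0.5641, -0.0786, 0.1941]
ee_rot: [3.142, 0.001, 2.783]
wrist_force: [0.2, 0.5, -1.3]
width: 0.0315
finger_force: 30.0
```

```bash
python3 - <<'E'
from h import *
go(.5607,-.0827,.192,159.3)
E
```

```text
t 7.4167 pos [ 0.5641 -0.0786  0.1941] rpy [1.8000e+02 5.0000e-02 1.5947e+02] shift [ 0.017 -0.05   0.021] turn [0.     0.0006 0.0019]
```

Small correction, then hold steady, checking with the side camera.

servo_tool(
  plan=[
    [0.02,-0.05,0.02,0,0,0,20],
    [0.02,-0.05,0.02,0,0,0,20],
    [0.02,-0.05,0.02,0,0,0,20],
    [0.02,-0.05,0.02,0,0,0,20],
  ],
)

```text
time: 7.75
tool_pos: [0.5612, -0.0838, 0.1948]
ee_rot: [3.141, 0.006, 2.782]
wrist_force: [-0.7, 0.2, -1.4]
width: 0.0317
finger_force: 30.0
```

```bash
python3 - <<'E'
from h import *
go(.5607,-.0827,.192,159.3)
s=snap('side','s1.png');t=snap('top','t1.png')
p=robot.camera_params('side');K=np.array(p['camera_matrix'])
for n,q in(('window',(.631,-.109,.17)),('label',(.631,-.109,.12))):
    print(n,cv2.projectPoints(np.array([q]),np.array(p['rvec'],float),np.array(p['tvec'],float),K,None)[0].ravel())
cv2.imwrite('pics/v1.png',np.hstack([cv2.resize(s[150:300,330:480],(400,400)),cv2.resize(t[60:180,320:440],(400,400))])[:,:,::-1])
E
```

```text
t 7.75 pos [ 0.5612 -0.0838  0.1948] rpy [179.98   0.32 159.37] shift [0.009 0.009 0.028] turn [0.0003 0.0035 0.0008]
window [421.02540466 198.8162358 ]
label [418.22094136 216.36043543]
```

View pics/v1.png

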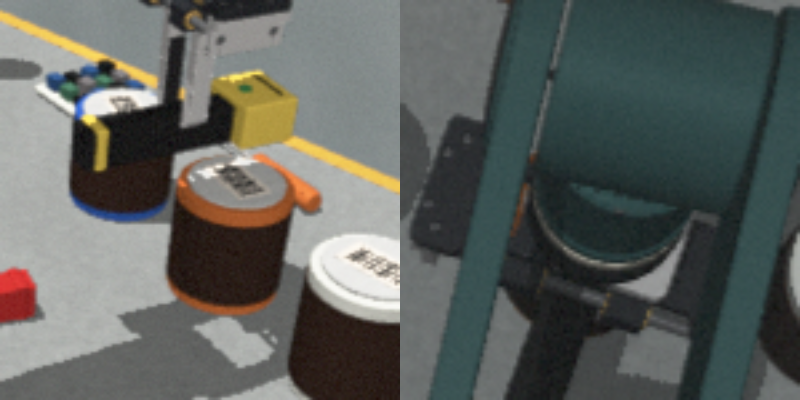

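The side view shows the level scanner with its yellow head above the orange roller's label. I'll hold it about 2 s.

servo_tool(
  plan=[
    [0,0,0.01,0,0,0,20],
    [0,0,0.01,0,0,0,20],
    [0,0,0.01,0,0,0,20],
    [0,0,0.01,0,0,0,20],
    [0,0,0.01,0,0,0,20],
    [0,0,0.01,0,0,0,20],
    [0,0,0.01,0,0,0,20],
    [0,0,0.01,0,0,0,20],
    [0,0,0.01,0,0,0,20],
    [0,0,0.01,0,0,0,20],
    [0,0,0.01,0,0,0,20],
    [0,0,0.01,0,0,0,20],
  ],
)

```text
time: 8.85
tool_pos: [0.5608, -0.0837, 0.1933]
ee_rot: [3.141, 0.005, 2.782]
wrist_force: [-0.2, -0.4, -2.0]
width: 0.0315
finger_force: 30.0
```

servo_tool(
  plan=[
    [0,0,0,0,0,0,20],
    [0,0,0,0,0,0,20],
    [0,0,0,0,0,0,20],
    [0,0,0,0,0,0,20],
    [0,0,0,0,0,0,20],
    [0,0,0,0,0,0,20],
    [0,0,0,0,0,0,20],
    [0,0,0,0,0,0,20],
    [0,0,0,0,0,0,20],
    [0,0,0,0,0,0,20],
    [0,0,0,0,0,0,20],
    [0,0,0,0,0,0,20],
  ],
)

```text
time: 9.85
tool_pos: [0.5608, -0.0838, 0.1933]
ee_rot: [3.141, 0.005, 2.782]
wrist_force: [0.2, -0.2, -1.6]
width: 0.0315
finger_force: 30.0
```

servo_tool(
  plan=[
    [0,0,0,0,0,0,20],
    [0,0,0,0,0,0,20],
    [0,0,0,0,0,0,20],
    [0,0,0,0,0,0,20],
    [0,0,-0.1,0,0,0,20],
    [0,0,-0.2,0,0,0,20],
    [0,0,-0.3,0,0,0,20],
    [0,0,-0.35,0,0,0,20],
  ],
)

```text
time: 10.52
tool_pos: [0.5616, -0.0839, 0.2314]
ee_rot: [3.141, 0.009, 2.782]
wrist_force: [-0.0, 0.2, -1.2]
width: 0.0316
finger_force: 30.0
```

```bash
python3 - <<'E'
from h import *
go(.4815,.2985,.225,200.9)
E
```

```text
t 10.5167 pos [ 0.5616 -0.0839  0.2314] rpy [179.96   0.51 159.38] shift [2.097 3.297 0.047] turn [-0.0017  0.0055 -0.4613]
```

servo_tool(
  plan=[
    [0.1,0.15,0,0,0.005,0,20],
    [0.25,0.37,0,0,0.005,0,20],
    [0.4,0.6,0,0,0.005,0,20],
    [0.55,0.83,0,0,0.005,0,20],
    [0.64,0.98,0,0,0.005,0,20],
  ],
)

```text
time: 10.93
tool_pos: [0.5349, 0.0327, 0.2293]
ee_rot: [3.14, -0.002, 2.783]
wrist_force: [0.6, 0.5, -2.2]
width: 0.0313
finger_force: 30.0
```

servo_tool(
  plan=[
    [0.16,0.25,0,0,0,0,20],
    [0.32,0.5,0,0,0,0,20],
    [0.48,0.74,0,0,0,0,20],
    [0.64,0.98,0,0,0,0,20],
  ],
)

```text
time: 11.27
tool_pos: [0.5098, 0.1462, 0.2294]
ee_rot: [3.141, -0.002, 2.782]
wrist_force: [-0.3, -0.2, -2.1]
width: 0.0318
finger_force: 30.0
```

servo_tool(
  plan=[
    [0.14,0.22,0,0,0,-0.05,20],
    [0.26,0.42,0,0,0,-0.11,20],
    [0.38,0.62,0,0,0,-0.18,20],
    [0.48,0.78,0,0,0,-0.25,20],
    [0.56,0.9,0,0,0,-0.32,20],
    [0.6,0.95,0,0,0,-0.39,20],
    [0.6,0.95,0,0,0,-0.46,20],
    [0.6,0.95,0,0,0,-0.46,20],
  ],
)

```text
time: 11.93
tool_pos: [0.4873, 0.2556, 0.2294]
ee_rot: [3.139, -0.001, -2.776]
wrist_force: [-0.3, -0.2, -1.9]
width: 0.0315
finger_force: 30.0
```

```bash
python3 - <<'E'
from h import *
go(.4815,.2985,.13,200.9)
E
```

```text
t 11.9333 pos [0.4873 0.2556 0.2294] rpy [ 1.7988e+02 -6.0000e-02 -1.5905e+02] shift [-0.101  0.42   0.995] turn [ 0.0013 -0.0006  0.0005]
```

servo_tool(
  plan=[
    [-0.05,0.2,0.1,0,0,0,20],
    [-0.1,0.4,0.3,0,0,0,20],
    [-0.1,0.42,0.55,0,0,0,20],
    [-0.1,0.42,0.8,0,0,0,20],
    [-0.1,0.42,1,0,0,0,20],
    [-0.1,0.42,1,0,0,0,20],
  ],
)

```text
time: 12.43
tool_pos: [0.4787, 0.2963, 0.1235]
ee_rot: [3.14, -0.012, -2.782]
wrist_force: [-0.9, -0.1, -2.9]
width: 0.0316
finger_force: 30.0
```

servo_tool(
  plan=[
    [0,0,0.2,0,0,0,20],
    [0,0,0.4,0,0,0,20],
    [0,0,0.6,0,0,0,20],
    [0,0,0.7,0,0,0,20],
    [0,0,0.8,0,0,0,20],
    [0,0,0.85,0,0,0,20],
    [0,0,0.85,0,0,0,20],
    [0,0,0.85,0,0,0,20],
    [0,0,0.85,0,0,0,20],
  ],
)

```text
time: 13.18
tool_pos: [0.4821, 0.2984, 0.045]
ee_rot: [3.139, 0.0, -2.779]
wrist_force: [-0.1, 0.1, -1.6]
width: 0.0313
finger_force: 30.0
```

```bash
python3 - <<'E'
from h import *
go(.4815,.2985,.0264,200.9)
E
```

```text
t 13.1833 pos [0.4821 0.2984 0.045 ] rpy [ 1.7986e+02  1.0000e-02 -1.5923e+02] shift [0.005 0.003 0.186] turn [ 0.0016  0.0001 -0.0015]
```

Lower slowly in two steps, watching the force.

servo_tool(
  plan=[
    [0,0,0.03,0.001,0,0,20],
    [0,0,0.06,0.001,0,0,20],
    [0,0,0.09,0.001,0,0,20],
    [0,0,0.12,0.001,0,0,20],
    [0,0,0.14,0.001,0,0,20],
    [0,0,0.16,0.001,0,0,20],
    [0,0,0.16,0.001,0,0,20],
    [0,0,0.16,0.001,0,0,20],
  ],
)

```text
time: 13.85
tool_pos: [0.481, 0.2979, 0.0273]
ee_rot: [3.141, -0.003, -2.779]
wrist_force: [-0.5, -0.9, -2.1]
width: 0.0318
finger_force: 30.0
```

servo_tool(
  plan=[
    [0,0,0.005,0,0,0,20],
    [0,0,0.01,0,0,0,20],
    [0,0,0.015,0,0,0,20],
    [0,0,0.02,0,0,0,20],
    [0,0,0.02,0,0,0,20],
    [0,0,0.02,0,0,0,20],
  ],
)

```text
time: 14.35
tool_pos: [0.4812, 0.298, 0.0263]
ee_rot: [3.141, -0.002, -2.779]
wrist_force: [-2.0, -0.9, 3.4]
width: 0.0316
finger_force: 30.0
```

Contact is felt. Release, let it settle, then rise.

servo_tool(
  plan=[
    [0,0,0,0,0,0,45],
    [0,0,0,0,0,0,60],
    [0,0,0,0,0,0,80],
    [0,0,0,0,0,0,80],
    [0,0,0,0,0,0,80],
    [0,0,0,0,0,0,80],
    [0,0,0,0,0,0,80],
    [0,0,0,0,0,0,80],
  ],
)

```text
time: 15.02
tool_pos: [0.4811, 0.2979, 0.0255]
ee_rot: [3.141, -0.002, -2.779]
wrist_force: [1.1, -1.0, 0.2]
width: 0.0789
finger_force: 0.0
```

servo_tool(
  plan=[
    [0,0,-0.1,0,0,0,80],
    [0,0,-0.3,0,0,0,80],
    [0,0,-0.6,0,0,0,80],
    [0,0,-1,0,0,0,80],
    [0,0,-1,0,0,0,80],
  ],
)

```text
time: 15.43
tool_pos: [0.4857, 0.3002, 0.1357]
ee_rot: [3.139, 0.014, -2.779]
wrist_force: [0.5, 0.6, 2.3]
width: 0.0798
finger_force: 0.0
```

servo_tool(
  plan=[
    [0,0,-0.35,0,0,0,80],
    [0,0,-0.7,0,0,0,80],
    [0,0,-0.7,0,0,0,80],
    [0,0,-0.7,0,0,0,80],
    [0,0,-0.7,0,0,0,80],
  ],
)

```text
time: 15.85
tool_pos: [0.4814, 0.2979, 0.1957]
ee_rot: [3.141, -0.002, -2.779]
wrist_force: [-0.0, -0.5, 0.1]
width: 0.0799
finger_force: 0.0
```

```bash
python3 - <<'E'
from h import *
go(.4815,.2985,.2,200.9)
w=snap('wrist','w4.png');s=robot.snapshot('side')
cv2.imwrite('pics/v2.png',np.hstack([w[:400,100:500],cv2.resize(s[150:350,250:450],(400,400))])[:,:,::-1])
E
```

```text
t 15.85 pos [0.4814 0.2979 0.1957] rpy [ 1.7996e+02 -1.0000e-01 -1.5922e+02] shift [-0.003  0.005 -0.043] turn [ 0.0004 -0.0011 -0.0013]
```

View pics/v2.png

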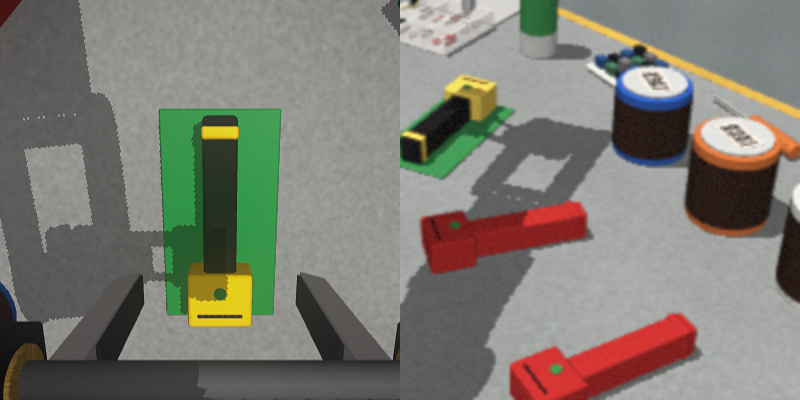

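The scanner now lies centred on the mat, head at (220,297) and handle on the mat's centre line. The roller stands where it was, and the gripper is clear.

```bash
python3 -c "
from bench import robot
print(robot.close_job())"
```

```text
the job is handed in; nothing more can be done
None
```

The scanner was held level about 5 cm above the middle of the orange-rimmed roller's label for about 2 s, then laid back in the middle of its mat and released; the roller looked unmoved, and I handed the job in at about 16 s.

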